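# Lift the egg rack out of the pan and hold it to drip

### The job

The eggs are done: take the glass lid off the deep two-eared pan and set it down gently, knob up and flat, in the middle of the round wooden board. Then lift the wire egg rack up out of the pan, keeping it level so that all four eggs stay in their rings, and finish while still holding it, level and steady over the middle of the pan with its feet a few centimetres above the rim, so that it drips back in. Do not touch the eggs, leave the pan standing on its plate and do not disturb the other things.

Things in the scene. Friction and masses are not known exactly. Their poses are not given: they have to be found in the camera images.
- lid: round see-through glass lid, 208 mm across with a steel band, 54 mm tall over the knob, 0.33 to 0.55 kg; it starts lying on the pan. Origin: centre of its underside, which is a 180 mm wide, 6 mm deep locating lip that sits loosely inside the pan's mouth (the flange rests on the rim 6 mm above the origin); z is up through the knob
- lid_knob (a point): centre of the lid's black round knob, a 34 mm wide, 22 mm tall upright cylinder with slightly rounded edges, 43 mm above the lid's origin; below the knob (32 mm above the origin) a thinner neck, and the glass at 20 mm
- pan: deep steel pan, 200 mm wide, 142 mm tall, wall 3 mm, floor 5 mm thick, about 1.3 kg, loose on one of the hob's two plates; two steel loop ears reach 132 mm from its axis along its own +y and -y, 118 mm up. Origin: centre of its underside, z up
- pan_rim (a point): centre of the pan's mouth, at the height of the rim, 142 mm above the pan's origin
- rack: steel wire rack for four eggs, about 144 mm wide and 122 mm tall over its grip, 0.4 to 0.6 kg with the eggs, standing loosely on the pan's floor, wholly below the lid. Origin: on its axis, at the height of its feet; z up the stem. The four ring seats lie 44 mm from the axis at 45, 135, 225 and 315 degrees from its x; the seats' upper rings are 36 mm above the origin
- rack_grip (a point): centre of the rack's black heat-proof grip at the top of the stem, an upright flat block 26 mm wide along the rack's x, 12 mm thick along the rack's y and 36 mm tall (86 to 122 mm above the rack's origin); take it across the 12 mm, with the fingers closing along the rack's y. Its top lies 15 mm below the pan's rim while the rack stands in the pan; the egg tops lie about 38 mm below this point
- egg0: brown hen's egg, 44 mm wide, 58 mm tall, 50 to 72 g, standing blunt end down, loose, in the rack's seat 0. Origin: in its middle at the widest place
- egg1: brown hen's egg, 44 mm wide, 58 mm tall, 50 to 72 g, standing blunt end down, loose, in the rack's seat 1. Origin: in its middle at the widest place
- egg2: brown hen's egg, 44 mm wide, 58 mm tall, 50 to 72 g, standing blunt end down, loose, in the rack's seat 2. Origin: in its middle at the widest place
- egg3: brown hen's egg, 44 mm wide, 58 mm tall, 50 to 72 g, standing blunt end down, loose, in the rack's seat 3. Origin: in its middle at the widest place
- seat0 (a point): where the middle of egg 0 belongs in the rack: 44 mm from the rack's axis at 45 degrees from its x, 35 mm above the rack's origin
- seat1 (a point): where the middle of egg 1 belongs in the rack: 44 mm from the rack's axis at 135 degrees from its x, 35 mm above the rack's origin
- seat2 (a point): where the middle of egg 2 belongs in the rack: 44 mm from the rack's axis at 225 degrees from its x, 35 mm above the rack's origin
- seat3 (a point): where the middle of egg 3 belongs in the rack: 44 mm from the rack's axis at 315 degrees from its x, 35 mm above the rack's origin
- board: round wooden board, 280 mm across, 18 mm thick, lying fixed on the worktop to the left of the hob. Origin: centre of its underside; its top is 18 mm above it
- hob: white enamel two-plate hob, 300 mm (its x) by 510 mm (its y), 10 mm thick, fixed in the worktop; two black 180 mm plates, their tops 16 mm above the worktop, centred at y = -135 mm and y = +95 mm; control knobs 34 mm tall at its +y end. Origin: centre of its underside
- milk_pan: small steel pan, 146 mm wide, 75 mm tall, with a black handle reaching 215 mm from its axis along its own +x; on the hob's other plate; leave alone. Origin: centre of its underside
- salt_mill: light wooden mill, 56 mm wide, 194 mm tall, beyond the board; leave alone. Origin: centre of its underside
- pepper_mill: darker wooden mill, 56 mm wide, 194 mm tall, beyond the board; leave alone. Origin: centre of its underside
- mug: white mug, 82 mm wide, 92 mm tall, beyond the board and hob; leave alone. Origin: centre of its underside
- egg_cup: white egg cup, 50 mm wide, 62 mm tall, beyond the hob's left end; leave alone. Origin: centre of its underside
- timer: round kitchen timer, 64 mm wide, 48 mm tall, beyond the hob; leave alone. Origin: centre of its underside
- spoon: wooden spoon, 270 mm long, lying on the worktop beyond the hob; leave alone. Origin: at its underside on the handle, 136 mm from the handle's end
Things that resemble listed ones, but are neither listed nor needed, are in the scene too. Of the things that look like the lid, the smaller one is meant.

How it is judged (in metres and radians):
On the way, in this order (a step that is already met when the one before it is completed fails the run):
1. the lid lies flat, knob up and let go, on the board (horizontal distance between lid and board below 0.06 m and z of lid in the frame of board below 0.026 m and angle between lid's own z axis and vertical below 0.06 rad and contact force between lid and board above 0.5 N and contact force between lid and the fingers below 0.05 N and linear speed of lid below 0.02 m/s), for 0.2 s.
2. the rack, held by the fingers, is clear above the pan, level, with its four eggs in their seats (z of rack in the frame of pan_rim between 0.01 and 0.12 m and horizontal distance between rack and pan_rim below 0.04 m and angle between rack's own z axis and vertical below 0.12 rad and contact force between the fingers and rack above 1 N and contact force between rack and pan below 0.05 N and distance between egg0 and seat0 below 0.015 m and distance between egg1 and seat1 below 0.015 m and distance between egg2 and seat2 below 0.015 m and distance between egg3 and seat3 below 0.015 m), for 0.2 s.
At the end, for the whole second after the job is handed in: Fingers hold the rack still and level (0.12 rad), off the pan, feet 10 to 120 mm above the rim, axis within 40 mm of the pan's; each egg within 15 mm of its seat; lid flat, knob up, let go, within 60 mm of the board's centre; pan upright, within 40 mm of its start (all of step 1 and all of step 2 and linear speed of rack below 0.02 m/s and angular speed of rack below 0.15 rad/s and distance of pan from where it was at the start of the episode below 0.04 m and angle between pan's own z axis and vertical below 0.05 rad); the arm keeps its last pose, push and grip.
It fails at once if an egg leaves its seat (more than 25 mm off) (distance between egg0 and seat0 above 0.025 m or distance between egg1 and seat1 above 0.025 m or distance between egg2 and seat2 above 0.025 m or distance between egg3 and seat3 above 0.025 m).
It fails at once if the fingers push on an egg (over 2 N) (contact force between the fingers and egg0 above 2 N or contact force between the fingers and egg1 above 2 N or contact force between the fingers and egg2 above 2 N or contact force between the fingers and egg3 above 2 N).
It fails at once if the rack tips by more than 0.3 rad (angle between rack's own z axis and vertical above 0.3 rad).
It fails at once if the glass lid is dropped (moves faster than 0.45 m/s while the fingers do not hold it) (contact force between the fingers and lid below 0.1 N and linear speed of lid above 0.45 m/s).
It fails at once if the pan is shoved more than 50 mm or another thing is moved more than 30 mm (distance of pan from where it was at the start of the episode above 0.05 m or distance of any of milk_pan, salt_mill, pepper_mill, mug, egg_cup, timer, spoon from where it was at the start of the episode above 0.03 m).
It also fails if it takes over 69 s, if anything falls off the work surface, if the arm or the gripper's body presses on something with over 40 N, if the wrist force passes 120 N, or if a joint passes its speed limit or range.

### The arm

A 6-joint arm with a two-finger parallel gripper is mounted at the origin on the work surface. World frame = base frame: x ahead of the robot, y to its left, z up, the work surface at z = 0. Lengths are in m, angles in degrees, forces in N, time in s.
With the tool pointing down it reaches from about 0.25 to 0.725 m from the base axis. Payload 9.7 kg.
Tool frame: the origin (TCP) lies at the very end of the fingers, on their centre line; the grasp point (between the pads) lies 19 mm behind it (bot.pinch_z is the distance from the TCP to the grasp point, in m); x points along the fingers, z is the direction in which the jaws open and shut, and the axes are right-handed (so a half turn about x gives the same grasp; the last joint's range is limited). The gripper opens to 85 mm and grips with 20 to 120 N. Pads are 22 mm wide; open, the fingers measure 114 mm over their backs; the gripper's body (76 mm by 85 mm) begins 54 mm behind the grasp point. The pads swing forward as they close: fully open they stand 13 mm farther back than shut.
Start: joints at [-73.51, 4.979, 10.078, 95.1, 0, 90], TCP at [0.156, -0.527, 0.231] pointing down, gripper open.
Joint ranges: [-179.16, 179.16], [-48.56, 103.87], [-65.8, 70.77], [-126.05, 130.52], [-82.76, 87.17], [-180, 180]. Speed limits (degrees/s): [127.2, 127.2, 147.25, 180, 180, 180].

### API

Orientations are given as [roll, pitch, yaw] about the fixed x, y, z axes, in that order (R = Rz(yaw) Ry(pitch) Rx(roll)).
In Python, from workcell import bot gives the robot as it stands.
- The arm moves only by the tool play_rows, never from a script. Its argument "rows" is a list of rows, each a list of 3 entries, a list of its own where there are three numbers: the shift along the tool's x, y, z in cm, then the turn about the tool's x in degrees, then the finger opening in cm, from 0 to 8.54. A call has 1 to 12 rows; each row is the pose to reach, as a shift and turn from the pose commanded when the call began, along the tool's axes at that moment; what a row does not reach only later rows make up. A row lasts 1/12 s, in which the tool goes at most 41.7 mm and 7.16 degrees, less where a joint would pass 70% of its speed; a pose out of reach is approached as far as the arm can. A call with a gripper value outside its range is refused whole. The fingers move at their own pace and stop on an object; "squeeze" is the grip in N (left out, the last holds). Time passes only in rows, so rows that repeat a pose let the fingers close. It gives the time, the measured TCP pose, the force and the opening at its end, in the units of the state.
- bot.get_obs(): the state, without advancing time (a new reading comes with each control period).
- bot.camera(name): name is "scene" or "top" or "wrist"; returns (picture, depth): 420x560x3 uint8, blue, green, red; 420x560 float32, m along the optical axis (not along the pixel's ray), 0 where there is no reading.
- bot.camera_model(name): a dict with "fx", "fy", "cx", "cy" (pixels), "origin" and "attitude" of the camera in the world; the wrist camera has in their place "mount" (4x4, takes a point from camera to tool coordinates, whose origin is the TCP and whose axes are the tool frame's). Camera axes: x right, y down, z forward; pixel columns grow to the right and rows downward; lengths in m; the calibration is good to about 2 mm. A picture is of the moment at which its call begins: read the wrist's pose just before it. camera_model takes no time and is no camera call.
- bot.job_done(): hands the job in, once; it reports no verdict.
The state is a dict: "time": time; "q": joint angles; "qd": joint speeds; "joint_efforts": joint torques, N m; "ee_pos": TCP position; "tcp_rot": TCP orientation; "wrist_force": force on the tool from outside, world axes, zero at the start; "torque": the same for the moment, N m; "opening": finger opening in m.
Only numpy, scipy, OpenCV 4.12 (cv2) and the standard library are available. Lean on these libraries where they do the work, as an engineer would, in place of code of your own. Each camera call takes 0.05 s, during which the arm holds its last target.

## Working session

There is one attempt and no reset: what is moved stays moved. The work goes in short steps, Python scripts to look and compute and a tool call to move; the robot and the scene stay as the last step left them, time stands still between calls to the robot, and variables do not carry over. Pictures are saved under pics/ and viewed, and the job is handed in when it is done.

Besides the shell and the picture viewer there is one more tool, called after ">>>" as name([rows], argument=value, ...), one row to a line, values as JSON. play_rows: Moves the arm, as the interface text tells. Its arguments: {"type":"object","properties":{"rows":{"type":"array"},"squeeze":{"type":"number"}},"required":["rows"]}

```bash
mkdir -p pics; ls; cat > h.py <<'E'
import numpy as np, cv2
from workcell import bot
def ray(cm,u,v):
    d=np.array([(u-cm['cx'])/cm['fx'],(v-cm['cy'])/cm['fy'],1.0]); return d
E
python3 - <<'E'
from h import *
for n in ('scene','top'):
    cm=bot.camera_model(n); print(n,cm)
    p,d=bot.camera(n); cv2.imwrite(f'pics/{n}0.png',p); np.savez(f'{n}0.npz',p=p,d=d)
print(bot.camera_model('wrist'))
print(bot.get_obs())
E
```

```text
pics
scene {'fx': 462.8522083123368, 'fy': 462.8522083123368, 'cx': 280.2701772586301, 'cy': 208.78834055987684, 'origin': array([ 1.09256761, -0.1588255 ,  0.99439028]), 'attitude': array([-142.84527823,   -0.7525185 ,   75.31891381])}
top {'fx': 384.41622234486505, 'fy': 384.41622234486505, 'cx': 279.393407431222, 'cy': 204.36378790302376, 'origin': array([0.40626188, 0.01825591, 1.211628  ]), 'attitude': array([-174.47236274,   -0.83507548,  -90.36299212])}
{'fx': 321.27905986040923, 'fy': 321.27905986040923, 'cx': 284.0630454570545, 'cy': 209.84780801963632, 'mount': array([[-7.57627694e-04, -3.08105711e-01,  9.51351826e-01,
        -1.41929270e-01],
       [ 1.40156903e-03, -9.51351492e-01, -3.08104487e-01,
         7.74605741e-02],
       [ 9.99998731e-01,  1.09995676e-03,  1.15260166e-03,
         1.19839480e-03],
       [ 0.00000000e+00,  0.00000000e+00,  0.00000000e+00,
         1.00000000e+00]])}
{'time': 0.1, 'q': array([-7.35107662e+01,  5.00685522e+00,  1.00393566e+01,  9.51014788e+01,
       -9.04283282e-04,  9.00003784e+01]), 'qd': array([ 0.00426967, -0.0439134 ,  0.18021415, -0.03946666, -0.08271419,
        0.03692372]), 'joint_efforts': array([-2.31559025e-03, -5.21560299e+01,  4.65655196e+01,  1.60386111e-02,
       -1.66335171e-04,  1.05901182e-05]), 'ee_pos': array([ 0.15604279, -0.52717122,  0.23066772]), 'tcp_rot': array([-179.24852601,   89.93101667,  107.24032988]), 'wrist_force': array([-0.01714921,  0.29448393,  0.14294488]), 'torque': array([-0.03357534,  0.0106746 ,  0.00492613]), 'opening': 0.08535766075199301}
```

View pics/scene0.png

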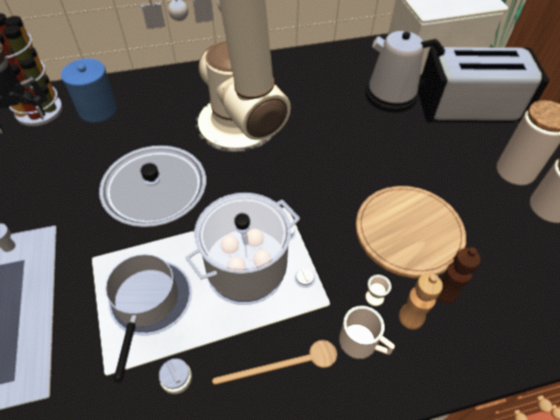

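View pics/top0.png

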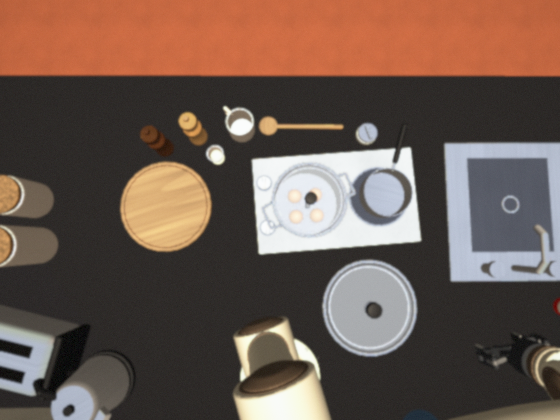

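Scene view: the lidded pan has its knob at about (242,221), the board is centred at about (411,230), and the larger decoy lid is at (152,185). Top view: the pan's knob is at (311,198), the board at (166,206), and the decoy at (370,308). Next I'll measure.

```bash
cat >> h.py <<'E'
from scipy.spatial.transform import Rotation as R
def camT(n,obs=None):
    cm=bot.camera_model(n)
    if n=='wrist':
        o=obs; T=np.eye(4);T[:3,:3]=R.from_euler('xyz',o['tcp_rot'],degrees=True).as_matrix();T[:3,3]=o['ee_pos']
        T=T@cm['mount']; return cm,T[:3,:3],T[:3,3]
    return cm,R.from_euler('xyz',cm['attitude'],degrees=True).as_matrix(),np.array(cm['origin'])
def onplane(C,u,v,z):
    cm,A,o=C; d=A@ray(cm,u,v); return o+d*(z-o[2])/d[2]
def atdepth(C,u,v,d):
    cm,A,o=C; return o+A@(ray(cm,u,v)*d)
def proj(C,P):
    cm,A,o=C; c=A.T@(np.asarray(P)-o); return cm['fx']*c[0]/c[2]+cm['cx'],cm['fy']*c[1]/c[2]+cm['cy']
def twoview(C1,a,C2,b):
    d1=C1[1]@ray(C1[0],*a);d2=C2[1]@ray(C2[0],*b)
    s=np.linalg.lstsq(np.c_[d1,-d2],C2[2]-C1[2],rcond=None)[0]
    p,q=C1[2]+s[0]*d1,C2[2]+s[1]*d2
    return (p+q)/2,np.linalg.norm(p-q)
E
python3 - <<'E'
from h import *
C={n:camT(n) for n in('scene','top')}
im={n:np.load(n+'0.npz') for n in C}
box={'scene':(228,258,205,235),'top':(300,325,186,210)}
k={}
for n in C:
    p,d=im[n]['p'],im[n]['d']; x0,x1,y0,y1=box[n]
    m=np.zeros(p.shape[:2],np.uint8); m[y0:y1,x0:x1]=p[y0:y1,x0:x1].max(2)<70
    nn,l,st,ce=cv2.connectedComponentsWithStats(m); i=1+st[1:,4].argmax()
    k[n]=ce[i]; print(n,ce[i],st[i],'plane .195',onplane(C[n],*ce[i],.2),'depth',np.median(d[l==i]), atdepth(C[n],*ce[i],np.median(d[l==i])))
    hsv=cv2.cvtColor(p,cv2.COLOR_BGR2HSV)
    b=cv2.inRange(hsv,(8,60,120),(28,200,255)); b=cv2.morphologyEx(b,cv2.MORPH_OPEN,np.ones((7,7)))
    cs,_=cv2.findContours(b,0,2)
    for c in sorted(cs,key=cv2.contourArea)[-3:]:
        e=cv2.fitEllipse(c); print('  wood',cv2.contourArea(c),e,onplane(C[n],*e[0],.018))
print(twoview(C['scene'],k['scene'],C['top'],k['top']))
for n,r in (('scene',(190,190,310,305)),('top',(258,158,358,240))):
    x0,y0,x1,y1=r; cv2.imwrite(f'pics/crop_{n}.png',cv2.resize(im[n]['p'][y0:y1,x0:x1],None,fx=6,fy=6,interpolation=cv2.INTER_CUBIC)[:600,:800])
E
```

```text
scene [241.77456647 221.12716763] [235 214  14  15 173] plane .195 [ 0.52461304 -0.08313957  0.2       ] depth 0.97027504 [ 0.52780164 -0.08356448  0.20445985]
  wood 5004.0 ((326.290771484375, 16.5644588470459), (54.563228607177734, 148.2490692138672), 82.10956573486328) [-0.47989008  0.45062086  0.018     ]
  wood 7973.5 ((411.4288024902344, 234.23483276367188), (92.54226684570312, 115.9247055053711), 133.91607666015625) [0.5404784  0.34519833 0.018     ]
  wood 11126.0 ((119.4867172241211, 38.78165817260742), (71.2571029663086, 225.9398651123047), 93.82879638671875) [-0.51355608 -0.3296805   0.018     ]
top [312. 194.] [312 194   1   1   1] plane .195 [ 0.53128935 -0.08384349  0.2       ] depth 1.0130451 [ 0.53038915 -0.08310837  0.2072837 ]
  wood 551.0 ((1.3758697509765625, 193.72967529296875), (34.02756118774414, 38.22832489013672), 27.240253448486328) [0.55898453 0.86056916 0.018     ]
  wood 6341.0 ((165.3902587890625, 206.27110290527344), (88.69071197509766, 91.20885467529297), 54.32585906982422) [0.51746993 0.35416634 0.018     ]
  wood 41910.0 ((72.79815673828125, 37.32233428955078), (74.54319763183594, 10609.169921875), 90.00597381591797) [1.06706671 0.66411926 0.018     ]
(array([ 0.53024469, -0.08347259,  0.20771529]), np.float64(0.0008335765211111833))
```

View pics/crop_top.png

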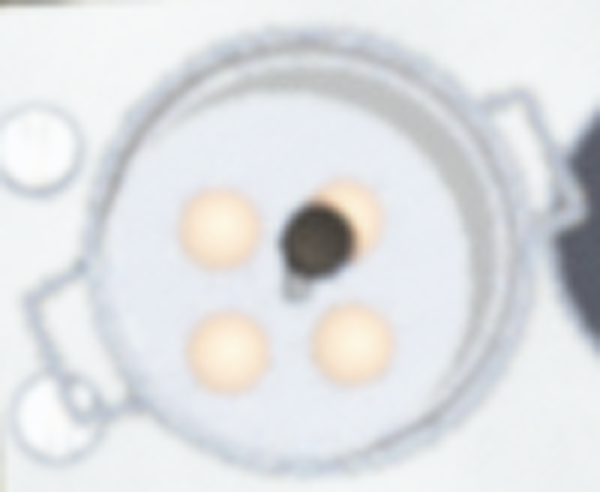

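View pics/crop_scene.png

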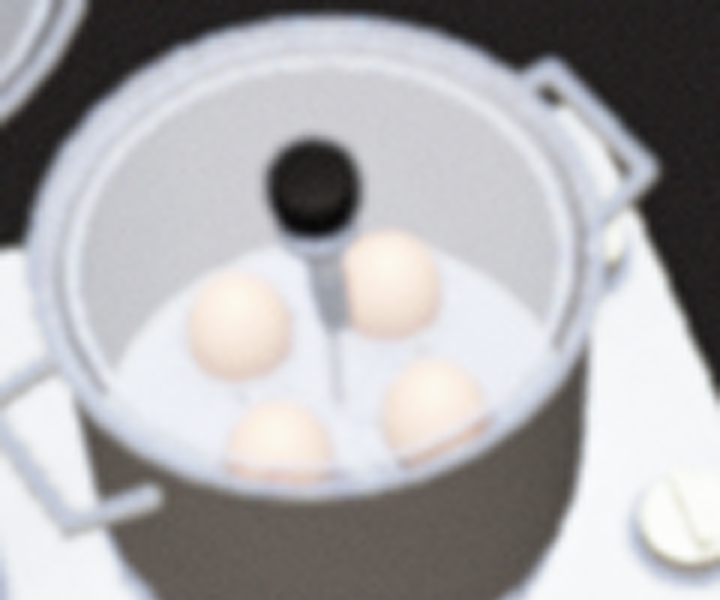

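```bash
python3 - <<'E'
from h import *
C={n:camT(n) for n in('scene','top')}
im={n:np.load(n+'0.npz') for n in C}
p,d=im['top']['p'],im['top']['d']
g=p.max(2); m=np.zeros(g.shape,np.uint8); m[186:210,300:325]=g[186:210,300:325]<130
nn,l,st,ce=cv2.connectedComponentsWithStats(m);i=1+st[1:,4].argmax();k=ce[i];print(k,st[i],onplane(C['top'],*k,.206))
print(twoview(C['scene'],(241.8,221.1),C['top'],k))
# rim from depth: points 0.15..0.17 in both
for n in C:
    d=im[n]['d'];v,u=np.nonzero(d>0);cm,A,o=C[n]
    P=(np.stack([(u-cm['cx'])/cm['fx'],(v-cm['cy'])/cm['fy'],np.ones(len(u))],1)*d[v,u][:,None])@A.T+o
    s=(np.hypot(P[:,0]-.52,P[:,1]+.085)<.13)&(P[:,2]>.148)&(P[:,2]<.185)
    q=P[s];print(n,len(q),q.min(0),q.max(0),np.median(q,0))
    c,r=cv2.minEnclosingCircle(q[:,:2].astype(np.float32));print('circ',c,r)
    s=(abs(P[:,2]-.018)<.009)&(np.hypot(P[:,0]-.52,P[:,1]-.35)<.17);q=P[s]
    # restrict to wood colour
    hs=cv2.cvtColor(im[n]['p'],cv2.COLOR_BGR2HSV)[v,u][s];q=q[(hs[:,1]>50)&(hs[:,2]>120)]
    c,r=cv2.minEnclosingCircle(q[:,:2].astype(np.float32));print('board',c,r,np.median(q,0),len(q))
E
```

```text
[310.31428571 197.87619048] [305 192  12  12 105] [ 0.52027671 -0.07863918  0.206     ]
(array([ 0.52122929, -0.08115744,  0.19478361]), np.float64(0.002938078329096624))
scene 5895 [ 0.41617085 -0.18662529  0.14800134] [0.62676135 0.02287992 0.17937571] [ 0.53603217 -0.08597014  0.1674065 ]
circ (0.5217909216880798, -0.08224015682935715) 0.10586952418088913
board (0.5184527635574341, 0.3526349663734436) 0.14158780872821808 [0.52863264 0.34610562 0.01868096] 7515
top 4400 [ 0.41788553 -0.18483695  0.15510521] [0.6259771  0.02262225 0.17683439] [ 0.5187332  -0.07857296  0.16620376]
circ (0.5217265486717224, -0.08007915318012238) 0.10555388033390045
board (0.5191636085510254, 0.3538445234298706) 0.14018787443637848 [0.51775412 0.35347544 0.01822048] 6286
```

```bash
cat >> h.py <<'E'
def Rt(o): return R.from_euler('xyz',o['tcp_rot'],degrees=True).as_matrix()
def shift(o,P):
    "cm in tool axes to reach world TCP P"
    return Rt(o).T@(np.asarray(P)-o['ee_pos'])*100
E
python3 - <<'E'
from h import *
o=bot.get_obs();print(Rt(o).round(4)); print(shift(o,[.5215,-.081,.26]),bot.pinch_z)
C=camT('top')
for n,u,v,z in (('eggcup',215,152,.06),('salt',188,120,.19),('pepper',149,131,.19),('mug',240,120,.09)): print(n,onplane(C,u,v,z))
E
```

```text
[[-4.000e-04  9.589e-01  2.838e-01]
 [ 1.100e-03  2.838e-01 -9.589e-01]
 [-1.000e+00 -0.000e+00 -1.200e-03]]
[ -2.89496169  47.70635658 -32.41301945] 0.0187
eggcup [0.67865095 0.19570148 0.06      ]
salt [0.73668557 0.24976298 0.19      ]
pepper [0.70629252 0.35446449 0.19      ]
mug [0.76877634 0.11743958 0.09      ]
```

>>> play_rows([
  [[-3, 8, -5], -10, 8.5],
  [[-5, 12, -8], -17, 8.5],
  [[-6.9, 16, -11], -24, 8.5],
  [[-6.9, 20, -13.5], -30, 8.5],
  [[-6.9, 24, -16.5], -37, 8.5],
  [[-6.9, 27.5, -19], -43, 8.5],
  [[-6.9, 31, -21], -49, 8.5],
  [[-6.9, 34.5, -23.5], -55, 8.5],
  [[-6.9, 38, -26], -60, 8.5],
  [[-6.9, 41, -28], -64, 8.5],
  [[-6.9, 44, -30], -65, 8.5],
  [[-6.9, 46, -31.2], -65, 8.5],
])

```text
time: 1.1
ee_pos: [0.4678, -0.1451, 0.2995]
tcp_rot: [-46.7, 90.0, -55.1]
wrist_force: [0.4, -1.8, 0.1]
opening: 0.0852
```

```bash
python3 - <<'E'
from h import *
o=bot.get_obs();print(o['time'],o['q'],o['ee_pos'],o['tcp_rot'],Rt(o).round(3).tolist()); print(shift(o,[.5215,-.081,.26]))
C=camT('wrist',o);p,d=bot.camera('wrist');cv2.imwrite('pics/w1.png',p)
print(proj(C,[.5215,-.081,.206]))
E
```

```text
1.1 [-1.72319093e+01 -1.16275566e+00  1.14792114e+01  1.02638490e+02
 -2.70119971e-03  8.11908885e+01] [ 0.46783257 -0.145118    0.29948185] [-46.65356204  89.99559721 -55.0763599 ] [[0.0, 0.146, 0.989], [-0.0, 0.989, -0.146], [-1.0, -0.0, 0.0]]
[3.94801687 7.12896639 4.369471  ]
(np.float64(347.3666042168544), np.float64(114.5700613772073))
```

View pics/w1.png

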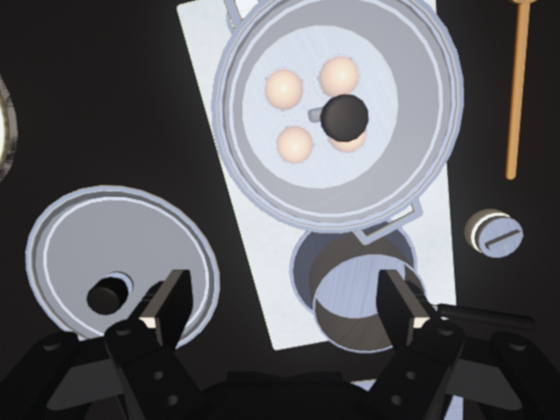

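>>> play_rows([
  [[0, 2.5, 1.5], 0, 8.5],
  [[0, 5, 3], 0, 8.5],
  [[0, 7.1, 4.4], 0, 8.5],
  [[1, 7.1, 4.4], 0, 8.5],
  [[4, 7.1, 4.4], 0, 8.5],
  [[6.5, 7.1, 4.4], 0, 7],
  [[6.5, 7.1, 4.4], 0, 7],
  [[6.5, 7.1, 4.4], 0, 7],
])

```text
time: 1.82
ee_pos: [0.5203, -0.0833, 0.2337]
tcp_rot: [178.7, 89.8, 170.2]
wrist_force: [-0.1, 0.9, 0.3]
opening: 0.0701
```

```bash
python3 - <<'E'
from h import *
o=bot.get_obs();print(o['time'],o['q'],o['ee_pos'],o['tcp_rot'],Rt(o).round(3).tolist(),o['opening']); print(shift(o,[.5215,-.081,.178]))
C=camT('wrist',o);p,d=bot.camera('wrist');cv2.imwrite('pics/w2.png',p)
print(proj(C,[.5215,-.081,.206]))
v,u=np.nonzero(d>0);cm,A,oo=C
P=(np.stack([(u-cm['cx'])/cm['fx'],(v-cm['cy'])/cm['fy'],np.ones(len(u))],1)*d[v,u][:,None])@A.T+oo
s=(abs(P[:,2]-.204)<.006)&(np.hypot(P[:,0]-.52,P[:,1]+.08)<.04);q=P[s];print(len(q),cv2.minEnclosingCircle(q[:,:2].astype(np.float32)),np.median(q,0))
E
```

```text
1.8167 [-9.10084137e+00  2.01072766e+00  7.23535006e+00  9.53815278e+01
  1.88176416e-03  8.94084924e+01] [ 0.52028985 -0.08333529  0.23373517] [178.72137944  89.84308336 170.2120431 ] [[-0.003, 0.148, 0.989], [0.0, 0.989, -0.148], [-1.0, 0.0, -0.003]] 0.07012173406993395
[5.57327844 0.24852417 0.10038754]
(np.float64(286.9045503606376), np.float64(242.4712188391522))
2441 ((0.5208459496498108, -0.08322017639875412), 0.016972102224826813) [ 0.52115246 -0.08101239  0.20505337]
```

View pics/w2.png

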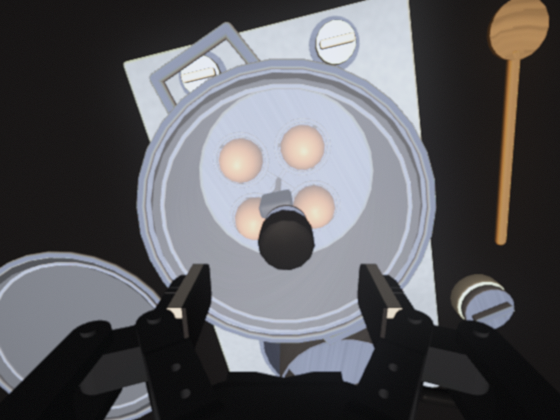

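>>> play_rows([
  [[2.5, 0.1, 0.05], 0, 7],
  [[4.5, 0.1, 0.05], 0, 7],
  [[5.8, 0.1, 0.05], 0, 7],
  [[5.8, 0.1, 0.05], 0, 7],
  [[5.8, 0.1, 0.05], 0, 2.5],
  [[5.8, 0.1, 0.05], 0, 2.5],
  [[5.8, 0.1, 0.05], 0, 2.5],
  [[5.8, 0.1, 0.05], 0, 2.5],
  [[5.8, 0.1, 0.05], 0, 2.5],
  [[5.8, 0.1, 0.05], 0, 2.5],
], squeeze=50)

```text
time: 2.7
ee_pos: [0.5224, -0.0827, 0.1787]
tcp_rot: [-1.7, 89.8, -10.2]
wrist_force: [-1.0, 0.1, 5.9]
opening: 0.0331
```

>>> play_rows([
  [[-0.3, 0, 0], 0, 2.5],
  [[-0.6, 0, 0], 0, 2.5],
  [[-1, 0, 0], 0, 2.5],
  [[-1.5, 0, 0], 0, 2.5],
  [[-2.5, 0, 0], 0, 2.5],
  [[-3.5, 0, 0], 0, 2.5],
  [[-4.5, 0, 0], 0, 2.5],
  [[-5.5, 0, 0], 0, 2.5],
  [[-6, 0, 0], 0, 2.5],
  [[-6, 0, 0], 0, 2.5],
])

```text
time: 3.53
ee_pos: [0.5223, -0.0826, 0.2383]
tcp_rot: [-0.7, 89.9, -9.2]
wrist_force: [-0.1, 0.4, -4.6]
opening: 0.0326
```

```bash
python3 - <<'E'
from h import *
o=bot.get_obs();print(o['time'],o['q'],o['ee_pos'],o['tcp_rot'],o['wrist_force'],o['opening']); print(shift(o,[.519,.3535,.24]))
p,d=bot.camera('scene');cv2.imwrite('pics/s1.png',p)
E
```

```text
3.5333 [-8.98911267e+00  2.06522234e+00  7.79585420e+00  9.55940592e+01
 -4.84520496e-04  8.95232416e+01] [ 0.52227041 -0.08262022  0.238251  ] [-0.68002611 89.86342649 -9.19238096] [-0.13566027  0.3787459  -4.60058381] 0.03264561663673569
[-0.19227599 43.08317574 -6.77856879]
```

View pics/s1.png

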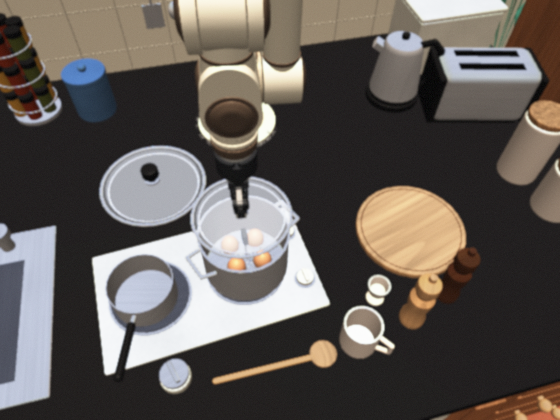

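>>> play_rows([
  [[0, 0.5, -0.1], 0, 2.5],
  [[0, 1.5, -0.2], 0, 2.5],
  [[0, 3.2, -0.5], 0, 2.5],
  [[0, 5.4, -0.9], 0, 2.5],
  [[0, 8, -1.3], 0, 2.5],
  [[0, 11, -1.7], 0, 2.5],
  [[0, 14, -2.2], 0, 2.5],
  [[0, 17, -2.7], 0, 2.5],
  [[0, 20, -3.1], 0, 2.5],
  [[0, 22.5, -3.5], 0, 2.5],
  [[0, 24, -3.8], 0, 2.5],
  [[0, 24.5, -3.9], 0, 2.5],
])

```text
time: 4.58
ee_pos: [0.5185, 0.1686, 0.2356]
tcp_rot: [172.3, 89.9, 164.0]
wrist_force: [-0.1, -0.9, -4.1]
opening: 0.0326
```

>>> play_rows([
  [[0, 0.5, -0.1], 0, 2.5],
  [[0, 1.5, -0.2], 0, 2.5],
  [[0, 3, -0.5], 0, 2.5],
  [[0, 5, -0.8], 0, 2.5],
  [[0, 7.5, -1.2], 0, 2.5],
  [[0, 10, -1.6], 0, 2.5],
  [[0, 12.5, -2], 0, 2.5],
  [[0, 15, -2.4], 0, 2.5],
  [[0, 17, -2.7], 0, 2.5],
  [[0, 18.3, -2.9], 0, 2.5],
  [[0, 18.5, -2.9], 0, 2.5],
  [[0, 18.5, -2.9], 0, 2.5],
])

```text
time: 5.58
ee_pos: [0.5181, 0.353, 0.236]
tcp_rot: [-124.4, 89.9, -132.9]
wrist_force: [0.1, -0.5, -4.5]
opening: 0.0326
```

```bash
python3 - <<'E'
from h import *
o=bot.get_obs();print(o['time'],o['q'],o['ee_pos'],o['tcp_rot'],o['wrist_force'],o['opening']); print(shift(o,[.519,.3535,.0447]))
p,d=bot.camera('scene');cv2.imwrite('pics/s2.png',p)
E
```

```text
5.5833 [ 3.42715187e+01  1.62206845e+01  2.35415583e+01  9.73719424e+01
 -1.16758376e-02  1.32759739e+02] [0.51812056 0.35299033 0.23599152] [-124.36205942   89.94761363 -132.85027462] [ 0.12034589 -0.46846182 -4.54990585] 0.03261072776388888
[19.12905526  0.07782768  0.08932932]
```

View pics/s2.png

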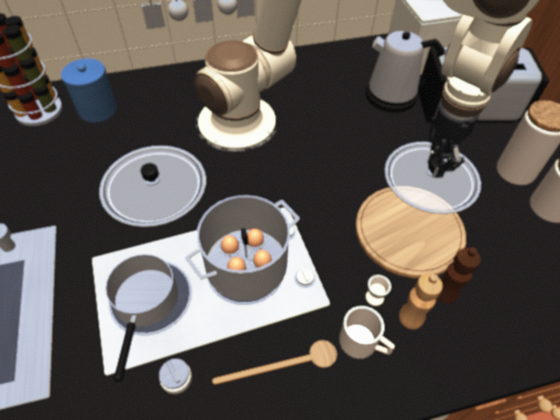

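>>> play_rows([
  [[1, 0, 0], 0, 2.5],
  [[3, 0, 0], 0, 2.5],
  [[5.5, 0, 0], 0, 2.5],
  [[8, 0, 0], 0, 2.5],
  [[10.5, 0, 0], 0, 2.5],
  [[13, 0, 0], 0, 2.5],
  [[15, 0, 0], 0, 2.5],
  [[16.5, 0, 0], 0, 2.5],
  [[17.3, 0, 0], 0, 2.5],
  [[17.8, 0, 0], 0, 2.5],
  [[18, 0, 0], 0, 2.5],
  [[18, 0, 0], 0, 2.5],
])

```text
time: 6.63
ee_pos: [0.5185, 0.3526, 0.0571]
tcp_rot: [37.2, 90.0, 28.6]
wrist_force: [-0.0, -0.2, -5.5]
opening: 0.0326
```

>>> play_rows([
  [[0.3, 0, 0], 0, 2.5],
  [[0.5, 0, 0], 0, 2.5],
  [[0.7, 0, 0], 0, 2.5],
  [[0.8, 0, 0], 0, 2.5],
  [[0.9, 0, 0], 0, 2.5],
  [[1.0, 0, 0], 0, 2.5],
  [[1.0, 0, 0], 0, 2.5],
  [[1.0, 0, 0], 0, 2.5],
])

```text
time: 7.3
ee_pos: [0.5181, 0.3528, 0.0465]
tcp_rot: [-140.5, 90.0, -149.0]
wrist_force: [-0.5, 0.2, -5.9]
opening: 0.0326
```

>>> play_rows([
  [[0.1, 0, 0], 0, 2.5],
  [[0.15, 0, 0], 0, 2.5],
  [[0.2, 0, 0], 0, 2.5],
  [[0.25, 0, 0], 0, 2.5],
  [[0.25, 0, 0], 0, 2.5],
])

```text
time: 7.72
ee_pos: [0.5181, 0.3529, 0.0448]
tcp_rot: [54.3, 90.0, 45.8]
wrist_force: [-2.7, -1.6, 2.3]
opening: 0.0324
```

>>> play_rows([
  [[0, 0, 0], 0, 5],
  [[0, 0, 0], 0, 6],
  [[0, 0, 0], 0, 7],
  [[0, 0, 0], 0, 7],
  [[-0.5, 0, 0], 0, 7],
  [[-2, 0, 0], 0, 7],
  [[-5, 0, 0], 0, 7],
  [[-9, 0, 0], 0, 7],
  [[-13, 0, 0], 0, 7],
  [[-17, 0, 0], 0, 7],
  [[-21, 0, 0], 0, 7],
  [[-24, 0, 0], 0, 7],
])

```text
time: 8.72
ee_pos: [0.518, 0.3527, 0.2883]
tcp_rot: [42.4, 89.8, 33.9]
wrist_force: [0.7, 1.1, 0.6]
opening: 0.07
```

```bash
python3 - <<'E'
from h import *
o=bot.get_obs();print(o['time'],o['q'],o['ee_pos'],o['tcp_rot'],o['wrist_force'],o['opening'],Rt(o).round(3).tolist())
C={}
for n in('scene','top'):
    C[n]=camT(n); p,d=bot.camera(n);cv2.imwrite(f'pics/{n}3.png',p); np.savez(f'{n}3.npz',p=p,d=d)
    v,u=np.nonzero(d>0);cm,A,oo=C[n]
    P=(np.stack([(u-cm['cx'])/cm['fx'],(v-cm['cy'])/cm['fy'],np.ones(len(u))],1)*d[v,u][:,None])@A.T+oo
    s=(abs(P[:,2]-.027)<.006)&(np.hypot(P[:,0]-.519,P[:,1]-.353)<.13);q=P[s];print(len(q),cv2.minEnclosingCircle(q[:,:2].astype(np.float32)))
    s=(P[:,2]>.06)&(np.hypot(P[:,0]-.519,P[:,1]-.353)<.04)&(P[:,2]<.1);q=P[s];print('knob',len(q),q.mean(0) ,cv2.minEnclosingCircle(q[:,:2].astype(np.float32)))
x0,y0,x1,y1=258,158,358,240; cv2.imwrite(f'pics/crop_top3.png',cv2.resize(np.load('top3.npz')['p'][y0:y1,x0:x1],None,fx=6,fy=6,interpolation=cv2.INTER_CUBIC)[:600,:800])
E
```

```text
8.7167 [ 3.42538622e+01  1.79681872e+01  3.16715734e+01  1.03494657e+02
 -1.44700131e-03  1.32765956e+02] [0.51795498 0.35270539 0.28828755] [42.3687643  89.79126597 33.85666814] [0.70525622 1.05040943 0.56930604] 0.06995073118394857 [[0.003, 0.148, 0.989], [0.002, 0.989, -0.148], [-1.0, 0.002, 0.003]]
2199 ((0.51893550157547, 0.35312318801879883), 0.12986783683300018)
knob 148 [0.52155934 0.35063376 0.07047867] ((0.520828127861023, 0.35327789187431335), 0.018413113430142403)
1968 ((0.5194288492202759, 0.3533133864402771), 0.12950921058654785)
knob 110 [0.51750962 0.35339097 0.07065913] ((0.5181829333305359, 0.3547195494174957), 0.017038924619555473)
```

View pics/scene3.png

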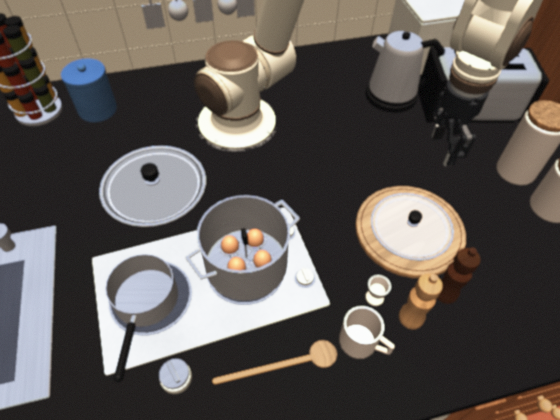

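View pics/crop_top3.png

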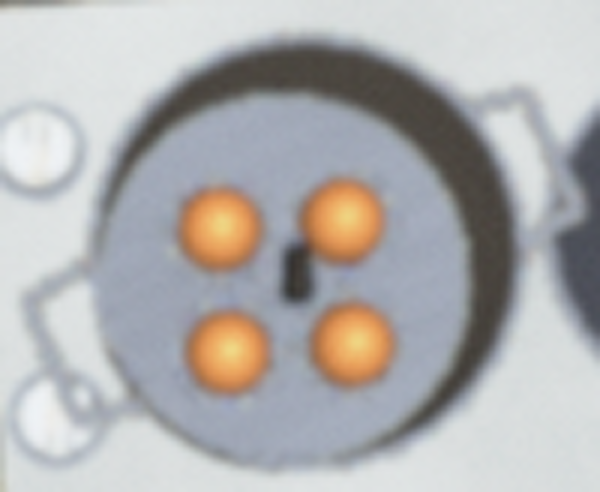

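Scene view: the lid lies on the board with its knob at (415,217). Top crop: four eggs at about (220,229), (343,221), (229,352) and (353,343), with the black grip at (297,272), long side roughly along world x. Next I'll measure the rack.

```bash
cat > rk.py <<'E'
from h import *
def eggs(p,C,z,box):
    hsv=cv2.cvtColor(p,cv2.COLOR_BGR2HSV); m=np.zeros(p.shape[:2],np.uint8); x0,y0,x1,y1=box
    m[y0:y1,x0:x1]=cv2.inRange(hsv,(5,90,120),(25,255,255))[y0:y1,x0:x1]
    n,l,st,ce=cv2.connectedComponentsWithStats(m)
    i=[j for j in range(1,n) if st[j,4]>40]; print(st[i].tolist())
    P=np.array([onplane(C,*ce[j],z) for j in i]); c=P[:,:2].mean(0)
    r=P[:,:2]-c; a=np.degrees(np.arctan2(r[:,1],r[:,0]))
    print('eggs',P[:,:2].round(4).tolist(),'centre',c,'rad',np.hypot(*r.T).round(4),'ang-45 mod90',((a-45+45)%90-45).round(1))
    return c
def grip(p,C,z,box,thr=70):
    x0,y0,x1,y1=box; m=np.zeros(p.shape[:2],np.uint8); m[y0:y1,x0:x1]=p[y0:y1,x0:x1].max(2)<thr
    n,l,st,ce=cv2.connectedComponentsWithStats(m); j=1+st[1:,4].argmax()
    v,u=np.nonzero(l==j); P=np.array([onplane(C,a,b,z)[:2] for a,b in zip(u,v)])
    (c,s,a)=cv2.minAreaRect(P.astype(np.float32)); print('grip px',ce[j],st[j].tolist(),'centre',P.mean(0),'rect',c,s,a)
E
python3 - <<'E'
from rk import *
C=camT('top');p=np.load('top3.npz')['p']
eggs(p,C,.06,(275,175,335,230)); grip(p,C,.143,(299,193,316,215),90)
C=camT('scene');p=np.load('scene3.npz')['p']
eggs(p,C,.062,(210,220,285,280)); 
d=np.load('top3.npz')['d'];C=camT('top');cm,A,oo=C
v,u=np.nonzero(d>0);P=(np.stack([(u-cm['cx'])/cm['fx'],(v-cm['cy'])/cm['fy'],np.ones(len(u))],1)*d[v,u][:,None])@A.T+oo
s=(abs(P[:,2]-.158)<.01)&(np.hypot(P[:,0]-.52,P[:,1]+.08)<.11);print('rim',cv2.minEnclosingCircle(P[s][:,:2].astype(np.float32)))
o=bot.get_obs();print(shift(o,[.5,-.08,.33]))
E
```

```text
[[308, 188, 14, 14, 145], [288, 190, 13, 13, 138], [310, 209, 14, 13, 140], [289, 210, 14, 13, 139]]
eggs [[0.5469, -0.1059], [0.5433, -0.0438], [0.4852, -0.1097], [0.4817, -0.0475]] centre [ 0.51427857 -0.07671887] rad [0.0438 0.0439 0.044  0.0437] ang-45 mod90 [3.2 3.6 3.5 3.1]
grip px [307.09677419 203.48387097] [305, 199, 5, 9, 31] centre [ 0.51168448 -0.07547724] rect (0.513053297996521, -0.07522746920585632) (0.011195131577551365, 0.022539276629686356) 89.21148681640625
[[247, 228, 16, 18, 218], [222, 236, 16, 17, 217], [254, 250, 17, 17, 194], [228, 257, 17, 13, 162]]
eggs [[0.4797, -0.0493], [0.4855, -0.1127], [0.541, -0.0475], [0.5413, -0.1073]] centre [ 0.51188434 -0.07920534] rad [0.0439 0.0426 0.0431 0.0407] ang-45 mod90 [2.2 6.8 2.5 1.3]
rim ((0.5216205716133118, -0.07970795780420303), 0.1023932546377182)
[ -4.16268054 -43.11689458   4.56540416]
```

>>> play_rows([
  [[-1.2, -3, 0.4], -6, 7],
  [[-1.2, -6.5, 0.9], -13, 7],
  [[-1.2, -10, 1.4], -20, 7],
  [[-1.2, -13.5, 1.9], -27, 7],
  [[-1.2, -17, 2.4], -34, 7],
  [[-1.2, -20.5, 2.9], -41, 7],
  [[-1.2, -24, 3.4], -47, 7],
  [[-1.2, -27.5, 3.9], -53, 7],
  [[-1.2, -31, 4.4], -58, 7],
  [[-1.2, -34, 4.8], -62, 7],
  [[-1.2, -36, 5.1], -64, 7],
  [[-1.2, -36.5, 5.2], -65, 7],
])

```text
time: 9.82
ee_pos: [0.5152, -0.0188, 0.296]
tcp_rot: [-141.6, 90.0, -85.2]
wrist_force: [-0.1, -0.3, 0.6]
opening: 0.0697
```

```bash
cat >> h.py <<'E'
def turn(o,a):
    z=Rt(o)[:,2]; c=np.degrees(np.arctan2(z[1],z[0])); return -((a-c+180)%360-180)
E
python3 - <<'E'
from h import *
o=bot.get_obs();print(o['time'],o['q'],o['ee_pos']);print(shift(o,[.514,-.077,.30]),turn(o,93.3),Rt(o).round(3).tolist())
E
```

```text
9.8167 [-2.06980311e+00  2.20768850e+00  1.44734323e+01  1.02261464e+02
 -3.54490800e-02  3.14798682e+01] [ 0.51516034 -0.01879465  0.29598126]
[-0.39826557 -3.12022629 -4.91519751] -36.84967808552946 [[0.0, -0.833, 0.553], [-0.001, 0.553, 0.833], [-1.0, -0.0, -0.0]]
```

>>> play_rows([
  [[0, -1, -1.5], -6, 7],
  [[0, -2, -3.1], -13, 7],
  [[0, -3.1, -4.7], -20, 7],
  [[0, -3.1, -4.9], -26, 7],
  [[0, -3.1, -4.9], -32, 7],
  [[0, -3.1, -4.9], -36.8, 7],
  [[0, -3.1, -4.9], -36.8, 7],
  [[0, -3.1, -4.9], -36.8, 7],
])

```text
time: 10.48
ee_pos: [0.5142, -0.0738, 0.2959]
tcp_rot: [69.4, 90.0, 162.5]
wrist_force: [0.9, 1.4, -0.0]
opening: 0.0698
```

```bash
python3 - <<'E'
from rk import *
o=bot.get_obs();print(o['time'],o['q'],o['ee_pos'],o['tcp_rot']);C=camT('wrist',o);p,d=bot.camera('wrist');cv2.imwrite('pics/w4.png',p);np.savez('w4.npz',p=p,d=d,ee=o['ee_pos'],rot=o['tcp_rot'])
print(shift(o,[.514,-.077,.20]),turn(o,93.3)); print(proj(C,[.514,-.077,.143]))
try: eggs(p,C,.06,(0,0,560,419))
except Exception as e: print(e)
E
```

```text
10.4833 [-8.17224757e+00  2.76917770e+00  1.50445375e+01  1.02282944e+02
  1.24337408e-03 -1.13033793e+01] [ 0.51422817 -0.07384093  0.29588625] [ 69.38623696  89.99231454 162.51736865]
[ 9.58861555  0.03883414 -0.31464184] -0.16886848192427806
(np.float64(282.45774967466195), np.float64(194.11404827340974))
[[493, 101, 67, 179, 5716], [236, 131, 35, 36, 997], [289, 130, 36, 37, 1001], [238, 182, 35, 36, 939], [289, 182, 34, 36, 927], [471, 307, 37, 26, 379], [202, 318, 159, 32, 1863], [522, 352, 30, 20, 359], [105, 400, 49, 19, 758], [415, 413, 49, 6, 250]]
eggs [[0.5204, 0.2186], [0.4832, -0.1134], [0.4794, -0.0517], [0.5453, -0.1095], [0.5413, -0.0477], [0.7001, 0.2275], [0.7333, -0.0383], [0.7658, 0.3077], [0.8951, -0.293], [0.8799, 0.1849]] centre [0.65439408 0.0285222 ] rad [0.2326 0.2224 0.1925 0.176  0.1364 0.2042 0.1034 0.3005 0.4016 0.2745] ang-45 mod90 [ -9.8  -5.3 -20.4   6.7 -11.   32.1   4.8  23.2  -8.2 -10.3]
```

View pics/w4.png

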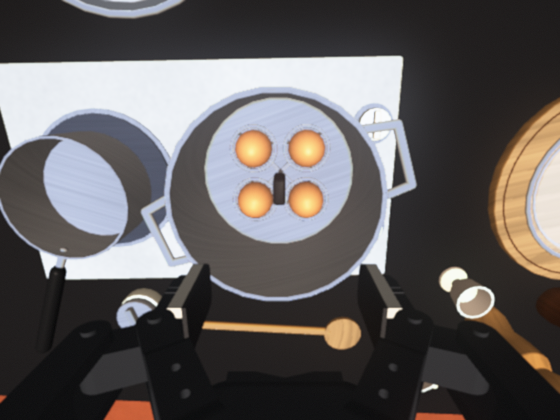

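>>> play_rows([
  [[2, 0.05, -0.2], 0, 6],
  [[4.5, 0.05, -0.5], 0, 5],
  [[7, 0.05, -0.5], 0, 5],
  [[8.5, 0.05, -0.5], 0, 5],
  [[9, 0.05, -0.5], 0, 5],
  [[9, 0.05, -0.5], 0, 5],
])

```text
time: 11.03
ee_pos: [0.5135, -0.0786, 0.2049]
tcp_rot: [77.6, 89.9, 170.8]
wrist_force: [-0.5, -0.7, 0.9]
opening: 0.0497
```

```bash
python3 - <<'E'
from rk import *
o=bot.get_obs();print(o['time'],o['q'],o['ee_pos'],o['tcp_rot']);C=camT('wrist',o);p,d=bot.camera('wrist');cv2.imwrite('pics/w5.png',p);np.savez('w5.npz',p=p,d=d,ee=o['ee_pos'],rot=o['tcp_rot'])
print(shift(o,[.513,-.079,.20]),turn(o,93.3)); print(proj(C,[.514,-.079,.143]),proj(C,[.514,-.079,.107]))
E
```

```text
11.0333 [-8.70777023e+00  4.25869404e-01  2.42228354e+00  9.21105573e+01
  1.04255971e-03 -1.19193860e+01] [ 0.5135075  -0.07864371  0.20494074] [ 77.55730154  89.88585208 170.76891631]
[ 0.49416188  0.0517049  -0.03294146] -0.0884091545345882
(np.float64(285.7406681605348), np.float64(230.4074928275694)) (np.float64(285.52924786184826), np.float64(213.63360754839124))
```

View pics/w5.png

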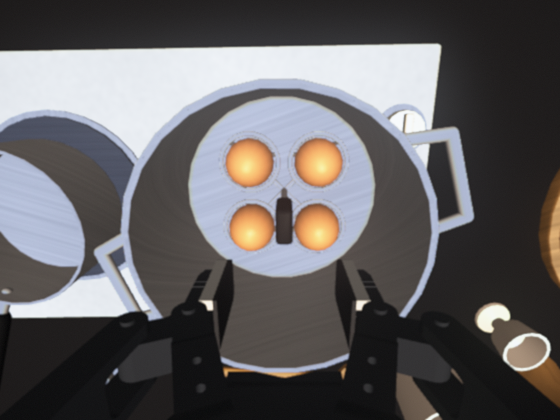

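```bash
python3 - <<'E'
from rk import *
f=np.load('w5.npz');o={'ee_pos':f['ee'],'tcp_rot':f['rot']};C=camT('wrist',o);d=f['d'];cm,A,oo=C
v,u=np.nonzero(d>0);P=(np.stack([(u-cm['cx'])/cm['fx'],(v-cm['cy'])/cm['fy'],np.ones(len(u))],1)*d[v,u][:,None])@A.T+oo
near=np.hypot(P[:,0]-.513,P[:,1]+.079)<.03
s=near&(abs(P[:,2]-.143)<.004);q=P[s];print(len(q),q.min(0),q.max(0),q.mean(0),cv2.minAreaRect(q[:,:2].astype(np.float32)))
print(P[near][:,2].max())
E
```

```text
569 [ 0.49940627 -0.08633815  0.13904274] [ 0.52487925 -0.07404793  0.14405464] [ 0.51163435 -0.08027402  0.14145863] ((0.5120772123336792, -0.08036274462938309), (0.025199607014656067, 0.011171015910804272), 3.7158005237579346)
0.3000239845431756
```

>>> play_rows([
  [[2, 0.15, -0.15], 0, 4.5],
  [[4.5, 0.15, -0.15], 0, 4.2],
  [[7, 0.15, -0.15], 0, 4.2],
  [[8.7, 0.15, -0.15], 0, 4.2],
  [[9.5, 0.15, -0.15], 0, 4.2],
  [[9.7, 0.15, -0.15], 0, 4.2],
  [[9.7, 0.15, -0.15], 0, 3],
  [[9.7, 0.15, -0.15], 0, 2.2],
  [[9.7, 0.15, -0.15], 0, 1.8],
  [[9.7, 0.15, -0.15], 0, 1.8],
], squeeze=60)

```text
time: 11.92
ee_pos: [0.5133, -0.0805, 0.1102]
tcp_rot: [-101.3, 89.9, -8.1]
wrist_force: [0.2, -0.6, 0.2]
opening: 0.0183
```

```bash
python3 - <<'E'
from rk import *
o=bot.get_obs();print(o['time'],o['ee_pos'],o['wrist_force'],o['opening']);print(shift(o,[.512,-.0803,.108]),turn(o,93.6));p,d=bot.camera('wrist');cv2.imwrite('pics/w6.png',p)
E
```

```text
11.9167 [ 0.51328583 -0.08053662  0.1101885 ] [ 0.22832409 -0.64909121  0.20285935] 0.018250300317394122
[0.21861911 0.12739557 0.03105767] -0.31927596339608044
```

View pics/w6.png

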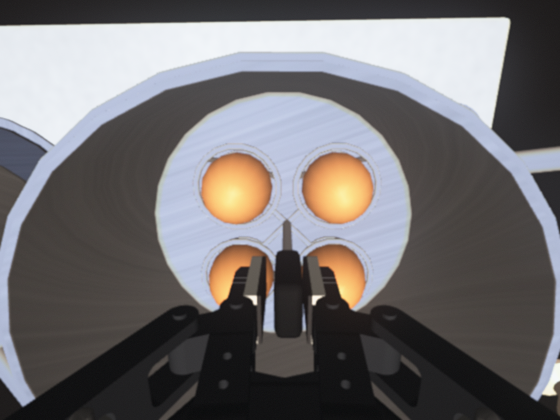

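>>> play_rows([
  [[0, 0.1, 0], 0, 1.5],
  [[0, 0.1, 0], 0, 1.2],
  [[0, 0.1, 0], 0, 0.8],
  [[0, 0.1, 0], 0, 0.5],
  [[0, 0.1, 0], 0, 0.5],
  [[0, 0.1, 0], 0, 0.5],
])

```text
time: 12.47
ee_pos: [0.5118, -0.0806, 0.1092]
tcp_rot: [-133.9, 90.0, -40.6]
wrist_force: [-0.9, 0.2, 3.1]
opening: 0.0116
```

>>> play_rows([
  [[-0.1, 0, 0], 0, 0.5],
  [[-0.3, 0, 0], 0, 0.5],
  [[-0.6, 0, 0], 0, 0.5],
  [[-1, 0, 0], 0, 0.5],
  [[-1.5, 0, 0], 0, 0.5],
  [[-2, 0, 0], 0, 0.5],
  [[-2.5, 0, 0], 0, 0.5],
  [[-2.9, 0, 0], 0, 0.5],
  [[-3, 0, 0], 0, 0.5],
  [[-3, 0, 0], 0, 0.5],
])

```text
time: 13.3
ee_pos: [0.5119, -0.0805, 0.1395]
tcp_rot: [-101.4, 90.0, -8.1]
wrist_force: [0.7, -0.3, -5.5]
opening: 0.0115
```

```bash
python3 - <<'E'
from rk import *
o=bot.get_obs();print(o['time'],o['ee_pos'],o['wrist_force'],o['torque'],o['opening']);p,d=bot.camera('wrist');cv2.imwrite('pics/w7.png',p);p,d=bot.camera('scene');cv2.imwrite('pics/s7.png',p[120:320,150:350].repeat(3,0).repeat(3,1))
E
```

```text
13.3 [ 0.51190544 -0.08054962  0.1394859 ] [ 0.68598494 -0.30834606 -5.52136534] [-0.02949642 -0.04611808  0.00148839] 0.011514561615507322
```

View pics/w7.png

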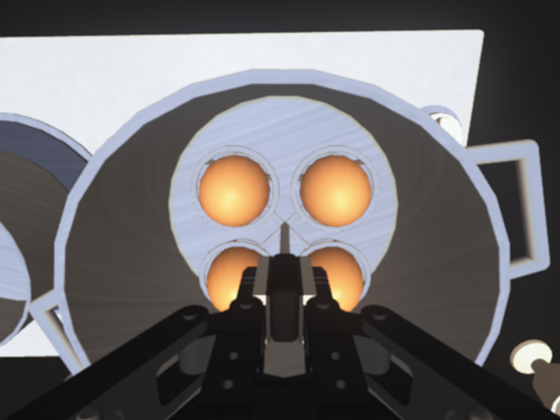

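View pics/s7.png

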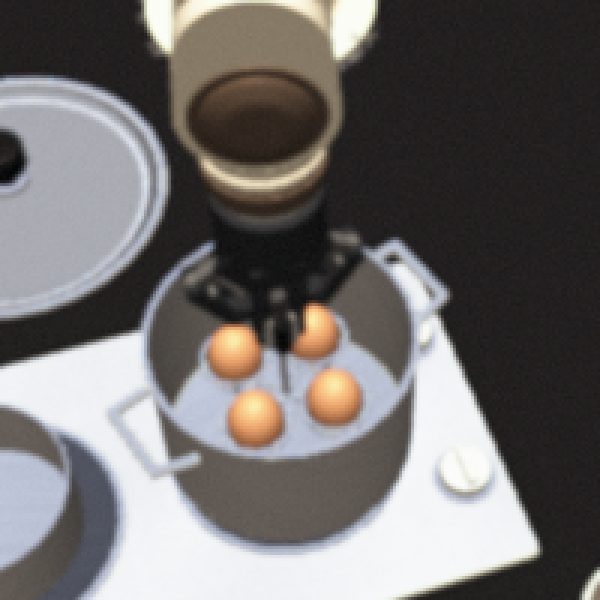

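>>> play_rows([
  [[-0.3, 0, 0], 0, 0.5],
  [[-1, 0, 0], 0, 0.5],
  [[-2, 0, 0], 0, 0.5],
  [[-3.2, 0, 0], 0, 0.5],
  [[-4.5, 0, 0], 0, 0.5],
  [[-6, 0, 0], 0, 0.5],
  [[-7.5, 0, 0], 0, 0.5],
  [[-8.8, 0, 0], 0, 0.5],
  [[-9.7, 0, 0], 0, 0.5],
  [[-10.3, 0, 0], 0, 0.5],
  [[-10.5, 0, 0], 0, 0.5],
  [[-10.5, 0, 0], 0, 0.5],
])

```text
time: 14.4
ee_pos: [0.5118, -0.0805, 0.2444]
tcp_rot: [-100.8, 90.0, -7.5]
wrist_force: [0.2, 0.3, -4.9]
opening: 0.0111
```

>>> play_rows([
  [[-0.3, 0, 0], 0, 0.5],
  [[-0.8, 0, 0], 0, 0.5],
  [[-1.6, 0, 0], 0, 0.5],
  [[-2.5, -0.1, 0], 0, 0.5],
  [[-3.5, -0.3, 0], 0, 0.5],
  [[-4.3, -0.5, 0], 0, 0.5],
  [[-4.8, -0.7, 0], 0, 0.5],
  [[-5, -0.9, 0], 0, 0.5],
  [[-5, -0.9, 0], 0, 0.5],
  [[-5, -0.9, 0], 0, 0.5],
  [[-5, -0.9, 0], 0, 0.5],
  [[-5, -0.9, 0], 0, 0.5],
])

```text
time: 15.4
ee_pos: [0.5204, -0.08, 0.2935]
tcp_rot: [78.7, 90.0, 172.0]
wrist_force: [0.2, 1.9, -4.8]
opening: 0.0111
```

```bash
python3 - <<'E'
from rk import *
o=bot.get_obs();print(o['time'],o['ee_pos'],o['wrist_force'],o['torque'],o['opening'])
C=camT('wrist',o);p,d=bot.camera('wrist');cv2.imwrite('pics/w8.png',p);ee=o['ee_pos']
eggs(p,C,ee[2]-.108+.06,(180,120,400,320))
p,d=bot.camera('scene');cv2.imwrite('pics/s8.png',p)
for n in('scene','top'):
    if n=='top': p,d=bot.camera('top');cv2.imwrite('pics/t8.png',p)
    cm,A,oo=C=camT(n);v,u=np.nonzero(d>0);P=(np.stack([(u-cm['cx'])/cm['fx'],(v-cm['cy'])/cm['fy'],np.ones(len(u))],1)*d[v,u][:,None])@A.T+oo
    s=(abs(P[:,2]-.158)<.006)&(np.hypot(P[:,0]-.52,P[:,1]+.08)<.108)&(np.hypot(P[:,0]-.52,P[:,1]+.08)>.09);q=P[s]
    print('rim',len(q),cv2.minEnclosingCircle(q[:,:2].astype(np.float32)))
    s=(np.hypot(P[:,0]-.519,P[:,1]-.353)<.04)&(P[:,2]>.06)&(P[:,2]<.1);print('knob',P[s].mean(0))
E
```

```text
15.4 [ 0.52044169 -0.07996116  0.29351644] [ 0.24615422  1.90507273 -4.80314096] [-0.00582286  0.03530266 -0.02024642] 0.011127644849461903
[[198, 156, 71, 71, 3883], [300, 156, 72, 71, 3902], [206, 247, 53, 65, 1947], [310, 247, 54, 65, 1995]]
eggs [[0.4914, -0.1142], [0.4877, -0.052], [0.5496, -0.117], [0.5452, -0.0424]] centre [ 0.51844703 -0.08139548] rad [0.0425 0.0425 0.0473 0.0473] ang-45 mod90 [ 5.4  1.4 -3.8 10.6]
rim 587 ((0.5221962928771973, -0.08095917105674744), 0.10261403024196625)
knob [0.52165356 0.35076236 0.07085165]
rim 174 ((0.5236424803733826, -0.04655524343252182), 0.09470216929912567)
knob [0.51737419 0.35339936 0.07074129]
```

View pics/s8.png

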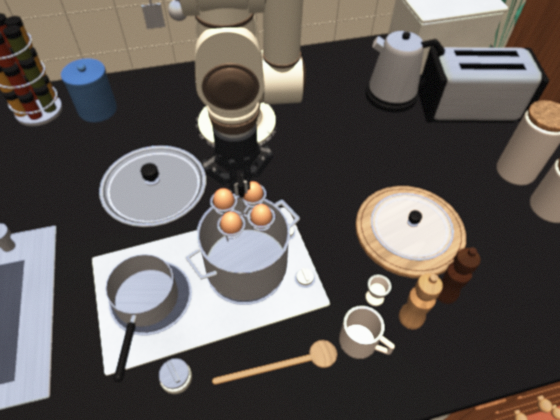

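View pics/w8.png

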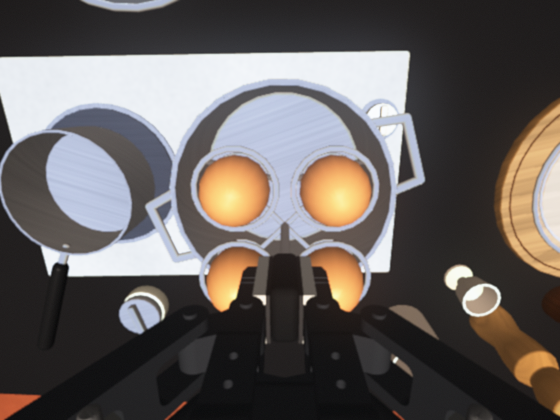

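The wrist view shows the eggs at the same pixels as right after the lift, (233,191) and (335,191), so the rack has not slipped. I'll let it settle briefly.

>>> play_rows([
  [[0, 0, 0], 0, 0.5],
  [[0, 0, 0], 0, 0.5],
  [[0, 0, 0], 0, 0.5],
  [[0, 0, 0], 0, 0.5],
  [[0, 0, 0], 0, 0.5],
  [[0, 0, 0], 0, 0.5],
  [[0, 0, 0], 0, 0.5],
  [[0, 0, 0], 0, 0.5],
])

```text
time: 16.22
ee_pos: [0.5206, -0.08, 0.294]
tcp_rot: [86.7, 90.0, -180.0]
wrist_force: [0.2, 0.3, -4.7]
opening: 0.0112
```

```bash
python3 - <<'E'
from h import *
p,d=bot.camera('wrist');q=cv2.imread('pics/w8.png');print(np.abs(p.astype(int)-q).mean())
o=bot.get_obs();print(o['time'],o['ee_pos'],o['wrist_force'],abs(o['qd']).max(),o['opening'])
bot.job_done()
E
```

```text
1.583017290249433
16.2667 [ 0.52066624 -0.07998885  0.29396625] [-0.31525583  0.25952321 -5.61143161] 0.19064281351351944 0.01130118717571826
the job is handed in; nothing more can be done
```

I took the lid off the pan and set it knob up on the board. I then lifted the egg rack straight up by its grip, and the arm was holding it still over the pan when I handed the job in at about 16.3 s. The hand-in gives no verdict, so what follows is from my own checks.

- **Lid:** it lies flat and let go, about 2–4 mm from the board's centre. The knob top measured 0.071 m high against 0.072 m expected.
- **Rack:** its feet are about 47 mm above the rim, worked out from how far I lifted it. Its axis is within about 4 mm of the pan's, and the wrist carried a steady 5 N or so.
- **Eggs:** all four are still in their rings in the last wrist and scene views. They sat at the same pixels as right after the lift, so the rack had not slipped.
- **Pan and other things:** the scene view puts the rim centre within about 1 mm of where it started. Nothing else looked moved.

**Checks that disagreed:**
- The final top-view rim fit was about 34 mm off in y. I discarded it because the arm and rack hid most of the rim.
- The two eggs partly hidden by the fingers gave skewed centres in the last wrist view.

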